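# Take the sharpener pack off its display peg and file it in the caddy

### The arm

A 6-joint arm with a two-finger parallel gripper is mounted at the origin on the work surface. World frame = base frame: x ahead of the robot, y to its left, z up, the work surface at z = 0. Lengths are in m, angles in rad, forces in N, time in s.
With the tool pointing down it reaches from about 0.375 to 0.9 m from the base axis. Payload 3.1 kg.
Tool frame: the origin (TCP) lies on the centre line of the jaws, within the pads' length; the fingertips stand robot.tip_reach ahead of it and the grasp point (between the pads) lies 8 mm behind it (robot.tip_reach is the distance from the TCP to the fingertips, in m); z points along the fingers, y is the line along which they close (so a half turn about z gives the same grasp; the last joint's range is limited). The gripper opens to 87 mm and grips with 3 to 60 N. Pads are 19 mm wide; open, the fingers measure 117 mm over their backs; the gripper's body (75 mm by 190 mm) begins 51 mm behind the grasp point.
Start: joints at [-0.178, 0.527, 1.433, -0, 1.181, -0.178], TCP at [0.625, 0, 0.234] pointing down, gripper open.
Joint ranges: [-3.08, 3.08], [-0.75, 2.2], [0.22, 2.44], [-1.43, 4.57], [0, 2.65], [-2.85, 2.85]. Speed limits (rad/s): [2.79, 2.79, 3.14, 3.14, 3.14, 3.14].

### API

Orientations are given as a unit quaternion [x, y, z, w].
In Python, from rig import robot gives the robot as it stands.
- The arm moves only by the tool jog_arm, never from a script. Its argument "motion" is one flat list of numbers, 7 for each row, row after row: the shift along the tool's x, y, z scaled (see below), then the turn, a rotation vector about the tool's x, y, z scaled (see below), then the gripper's target within -1 to 1 (shut at 1, half-way at 0, fully open at -1). In form: [x, y, z, rx, ry, rz, hand, x, y, z, rx, ry, rz, hand, ...]. A call has 1 to 12 rows; each row shifts and turns the commanded pose from where the row before left it, along the tool's axes as they then stand; what a row does not reach is not made up. The controller multiplies each number of a shift by 4 cm and each number of a turn by 4 degrees. A row lasts 1/8 s, in which the tool goes at most 62.5 mm and 10.7 degrees, less where a joint would pass 70% of its speed; a pose out of reach is approached as far as the arm can. A call with a number of a shift or a turn outside -1 to 1 is refused whole. A call with a gripper value outside its range is refused whole. The fingers move at their own pace and stop on an object; "grip_force" is the grip in N (left out, the last holds). Time passes only in rows, so rows that do not move let the fingers close. It gives the time, the measured TCP pose, the force, the opening and the grip force at its end, in the units of the state.
- robot.get_obs(): the state, without advancing time (a new reading comes with each control period).
- robot.camera(name): name is "scene" or "side" or "wrist"; returns the picture (480x640x3 uint8, blue, green, red); there is no depth.
- robot.calibration(name): a dict with "fx", "fy", "cx", "cy" (pixels), "dist_coeffs" ([k1, k2, p1, p2, k3] as OpenCV has them; the pictures are not rectified), "R" (3x3) and "t" (3): a world point X has camera coordinates R X + t; the wrist camera has in their place "T_tool_cam" (4x4, takes a point from camera to tool coordinates, whose origin is the TCP and whose axes are the flange's). Camera axes: x right, y down, z forward; pixel columns grow to the right and rows downward; lengths in m; the calibration is good to about 2 mm. A picture is of the moment at which its call begins: read the wrist's pose just before it. calibration takes no time and is no camera call.
- robot.hand_in(): hands the job in; it is judged then, once.
The state is a dict: "time": time; "q": joint angles; "joint_velocities": joint speeds; "joint_torque": joint torques, N m; "position": TCP position; "tool_rot": TCP orientation; "ft_force": force on the tool from outside, world axes, zero at the start; "moment": the same for the moment, N m; "grip_width": finger opening in m; "grip_force": force on a finger pad.
Only numpy, scipy, OpenCV 4.12 (cv2) and the standard library are available. Lean on these libraries where they do the work, as an engineer would, in place of code of your own. Each camera call takes 0.05 s, during which the arm holds its last target. There are 200 camera calls.

### The job

Take the sharpener pack (square shell) off its display peg: hold it and lift it to clear the upturned, somewhat bent tip as you slide it off, feeling your way and never forcing it against the stand. Then stand it upright in the caddy's empty middle compartment, set down rather than dropped, and let go. Leave the tape pack on its peg and the two boxes in the caddy where they are.

Things in the scene. Friction and masses are not known exactly. Their poses are not given: they have to be found in the camera images.
- pack: Sharpener pack, about 70 g, rigid: white board 4 mm thick (x), 66 wide (y), 136 high (z); round its lower 54 mm a clear square shell 54 wide, 24 thick (x), centred on the board, a black sharpener inside. Origin: centre of the underside. Hangs by a slot in the board, its x parallel to the peg.
- pack_hole (a point): Centre of the sharpener pack's hanging slot, 84.5 mm above its origin. The slot goes through the board along x: 11 mm wide (y), 13 mm high (z). It hangs with the slot's top edge on the peg. Damage: more than 6 N between pack and stand.
- pack_top (a point): Middle of the top edge of the sharpener pack's board, 136 mm above its origin. The solid 45 mm below it, down to the slot, is where to grip, from above, fingers closing along the pack's x. Open the fingers about 45 mm: wide open they may meet the peg's tip.
- tape_pack: Tape pack, to be left alone: the same board, but with a round clear shell 54 mm in diameter holding a roll of tape. It hangs on the other peg. Axes and origin as for the sharpener pack.
- stand: Steel display stand, fixed. Origin: on the table under its crossbar, which runs along y, centred at 170 mm height (12 high, 10 thick). Base plate 150 x 240 x 12 mm, from 100 mm before to 50 behind the crossbar. Two level round pegs 4.4 mm thick point along its -x (to the robot) at y = -60 and +60 mm, axes at height 170 mm. Either pack may hang on either peg, 45 to 55 mm from the crossbar.
- peg_l (a point): Bend of the peg at the stand's y = +60 mm, on its axis, 105 mm out from the crossbar, 170 mm high. Here the straight peg ends and a 40 mm tip of the same thickness turns up and out. Use has bent each tip differently: it rises at 12 to 46 degrees and veers up to 25 degrees to either side. It stays so. The angles are not measured; they must be felt or seen.
- peg_r (a point): The same for the peg at y = -60 mm. Feel of either tip: pulled out too low, the slot's top edge runs against the tip, which pushes the pack up and back towards the stand; lifted too high, the slot's lower edge hooks under the tip, which pushes the pack down; off to one side, the tip pushes the pack towards the side it veers to.
- caddy: Grey plastic desk caddy, fixed, 118 mm (x) by 84 (y) by 60 high, open on top. Three compartments in a row along its x, 38 mm apart, each 34 mm (x) by 76 (y) inside; walls 4 mm, floor 5 mm thick. The middle one is empty, the others hold a box each. Origin: centre of the underside, on the table; z up.
- caddy_free (a point): Centre of the floor of the caddy's empty middle compartment, 5 mm above the table; axes as the caddy's. The pack stands here with its x along the caddy's x, either way round, its origin at this point.
- box_a: Cardboard box 24 x 62 x 70 mm standing in an outer compartment of the caddy. Origin: centre of its underside.
- box_b: Cardboard box 24 x 62 x 76 mm standing in the other outer compartment. Origin: centre of its underside.

How it is judged:
By the outcome, as a careful person would: the job done as asked, in the order asked, and still so for the second after the job is handed in, with the robot touching nothing.
It also fails if it takes over 72 s, if anything falls off the work surface, if the arm or the gripper's body presses on something with over 40 N, if the wrist force passes 120 N, or if a joint passes its speed limit or range.

## Working session

There is one attempt and no reset: what is moved stays moved. The work goes in short steps, Python scripts to look and compute and a tool call to move; the robot and the scene stay as the last step left them, time stands still between calls to the robot, and variables do not carry over. Pictures are saved under pics/ and viewed, at most 10 in all, crops included, and the job is handed in when it is done.

Besides the shell and the picture viewer there is one more tool, called after ">>>" as name(argument=value, ...), one argument or row to a line, values as JSON. jog_arm: Moves the arm, as the interface text tells. Shifts and turns lie within -1 to 1; 1 stands for 4 cm of shift or 4 degrees of turn. Its arguments: {"type":"object","properties":{"motion":{"type":"array","items":{"type":"number"}},"grip_force":{"type":"number"}},"required":["motion"]}

```bash
mkdir -p pics; ls; python3 - <<'E'
from rig import robot
import cv2,numpy as np
o=robot.get_obs();print(o, robot.tip_reach)
for n in("scene","side","wrist"):
    cv2.imwrite(f"pics/{n}0.png",robot.camera(n));c=robot.calibration(n)
    print(n,{k:np.round(np.array(v),4).tolist() for k,v in c.items()})
E
```

```text
pics
{'time': 0.0, 'q': array([-1.78478590e-01,  5.28443266e-01,  1.43390324e+00, -1.31406774e-05,
        1.18136630e+00, -1.78493299e-01]), 'joint_velocities': array([-0.00193856,  0.0005751 , -0.00173477, -0.00142141,  0.00105597,
       -0.00031806]), 'joint_torque': array([-5.45745443e-04, -4.40045428e+01, -1.76593530e+01,  6.32597599e-02,
        5.83207863e-02, -1.53719384e-04]), 'position': array([6.24298170e-01, 1.65815985e-04, 2.32585366e-01]), 'tool_rot': array([ 7.07099415e-01,  7.07113353e-01, -6.09588624e-04, -8.67296036e-04]), 'ft_force': array([-0.11620639, -0.10793651,  0.39434507]), 'moment': array([0.00142307, 0.03155203, 0.0458739 ]), 'grip_force': 0.0, 'grip_width': 0.08669270279172207} 0.011
scene {'fx': 597.4632, 'fy': 597.4632, 'cx': 320.8271, 'cy': 225.5232, 'dist_coeffs': [0.0348, 0.0, 0.0, 0.0, 0.0], 'R': [[0.7493, 0.6622, -0.0016], [0.4679, -0.531, -0.7065], [-0.4687, 0.5286, -0.7077]], 't': [-0.4734, -0.2085, 1.3153]}
side {'fx': 504.606, 'fy': 504.606, 'cx': 327.2705, 'cy': 235.9093, 'dist_coeffs': [-0.0248, 0.0, 0.0, 0.0, 0.0], 'R': [[-0.9797, -0.2003, 0.0072], [-0.139, 0.653, -0.7445], [0.1444, -0.7304, -0.6676]], 't': [0.603, 0.1986, 0.8317]}
wrist {'fx': 427.9454, 'fy': 427.9454, 'cx': 319.083, 'cy': 244.1825, 'dist_coeffs': [-0.0552, 0.0, 0.0, 0.0, 0.0], 'T_tool_cam': [[-0.0003, -0.9518, -0.3067, 0.0851], [1.0, -0.0002, -0.0003, 0.0005], [0.0002, -0.3067, 0.9518, -0.1505], [0.0, 0.0, 0.0, 1.0]]}
```

View images.

View pics/scene0.png

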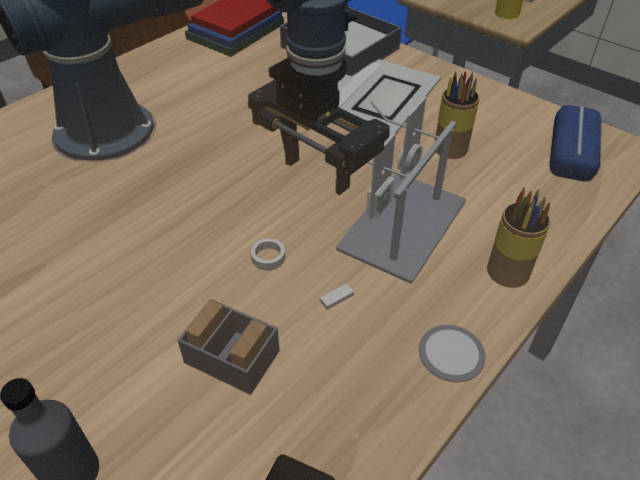

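View pics/side0.png

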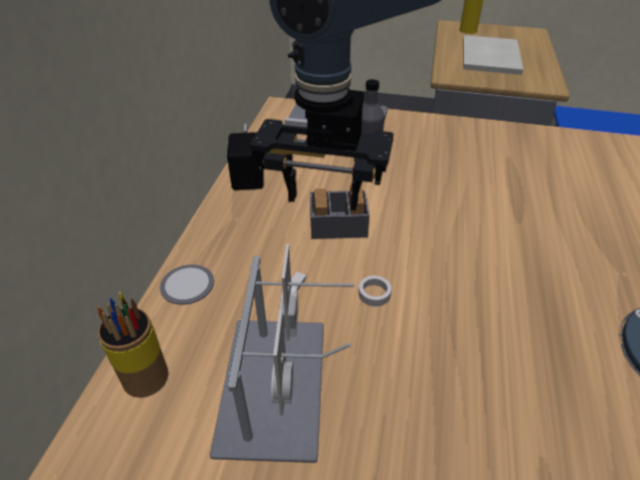

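```bash
python3 - <<'E'
import cv2,numpy as np
a=cv2.imread("pics/scene0.png");b=cv2.imread("pics/side0.png")
A=cv2.resize(a[95:275,335:475],None,fx=3.3,fy=3.3,interpolation=cv2.INTER_CUBIC) # 462x594
cv2.imwrite("pics/za.png",A)
B=cv2.resize(b[235:385,215:365],None,fx=4,fy=4,interpolation=cv2.INTER_CUBIC)
cv2.imwrite("pics/zb.png",B)
E
```

```text
(no output)
```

View pics/zb.png

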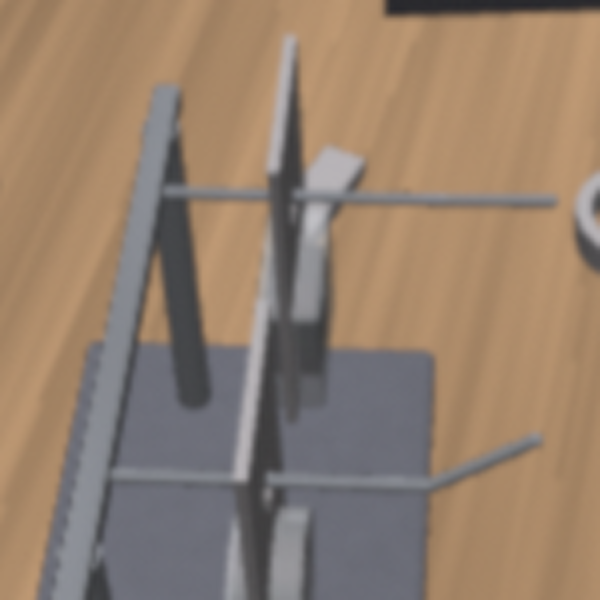

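View pics/za.png

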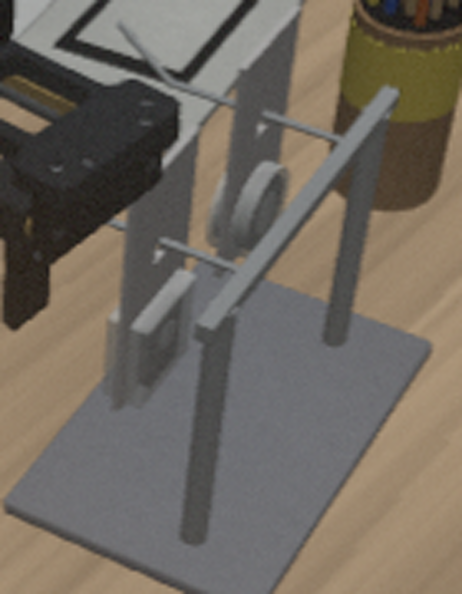

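```bash
cat > h.py <<'E'
from rig import robot
import cv2,numpy as np
from scipy.optimize import least_squares
from scipy.spatial.transform import Rotation as Ro
C={n:robot.calibration(n) for n in("scene","side","wrist")}
def K(c): return np.array([[c["fx"],0,c["cx"]],[0,c["fy"],c["cy"]],[0,0,1]])
def wr(obs):
    T=np.eye(4);T[:3,:3]=Ro.from_quat(obs["tool_rot"]).as_matrix();T[:3,3]=obs["position"]
    M=np.linalg.inv(T@np.array(C["wrist"]["T_tool_cam"]));return M[:3,:3],M[:3,3]
def ext(n,obs=None):
    return wr(obs) if n=="wrist" else (np.array(C[n]["R"]),np.array(C[n]["t"]))
def proj(n,X,obs=None):
    R,t=ext(n,obs);return cv2.projectPoints(np.array(X,float).reshape(-1,3),cv2.Rodrigues(R)[0],t,K(C[n]),np.array(C[n]["dist_coeffs"]))[0][:,0]
def place(p,X): # x,y,yaw
    c,s=np.cos(p[2]),np.sin(p[2]);X=np.array(X,float)
    return np.c_[p[0]+c*X[:,0]-s*X[:,1],p[1]+s*X[:,0]+c*X[:,1],X[:,2]]
def fit(L,p0,obs=None): # L: list of (cam, model pt, pixel)
    def f(p): return np.concatenate([(proj(n,place(p,[X]),obs)[0]-u) for n,X,u in L])
    r=least_squares(f,p0,loss="soft_l1");return r.x,f(r.x).reshape(-1,2)
def tri(L,obs=None,x0=(.6,0,.15)): # L: (cam,pixel)
    f=lambda X:np.concatenate([proj(n,X,obs)[0]-u for n,u in L])
    r=least_squares(f,x0);return r.x,r.fun
E
cat > f1.py <<'E'
from h import *
S=[("scene",(.05,.12,.012),(465.3,199.5)),("scene",(-.1,-.12,.012),(336.5,248.9)),("scene",(.05,-.12,.012),(410,273)),
("side",(-.1,-.12,.012),(323,323)),("side",(.05,-.12,.012),(237.5,321)),("side",(-.1,.12,.012),(318,457)),("side",(.05,.12,.012),(215,455)),
("side",(-.105,.06,.17),(322.5,356.7)),("side",(-.005,-.06,.17),(256.2,282.7)),("side",(-.005,.06,.17),(242.5,353.2))]
p,r=fit(S,[.75,.05,0]);print("stand",p);print(r.round(1).tolist())
for s in(-1,1): print(s,place(p,[(-.105,s*.06,.17)]),proj("side",place(p,[(-.105,s*.06,.17)])),proj("scene",place(p,[(-.105,s*.06,.17)])))
h=.06
Q=[("scene",(.059,.042,h),(279,345)),("scene",(.059,-.042,h),(250,374)),("scene",(-.059,.042,h),(208,301)),("scene",(-.059,-.042,h),(181,344)),
("side",(-.059,.042,h),(368,210)),("side",(.059,.042,h),(312,212)),("side",(-.059,.042,0),(368,236)),("side",(.059,.042,0),(312,238))]
q,r=fit(Q,[.65,-.3,0]);print("caddy",q);print(r.round(1).tolist())
E
python3 f1.py
```

```text
stand [0.68648227 0.19814849 0.17212247]
[[0.9, -2.7], [-2.0, -3.9], [1.7, 6.3], [1.0, -2.0], [-0.5, -2.5], [-0.1, 2.7], [-6.1, 0.8], [0.8, -1.2], [-0.1, -0.3], [0.7, -0.1]]
-1 [[0.59331024 0.12105133 0.17      ]] [[326.3305525 284.2744573]] [[351.92623877 155.24155663]]
1 [[0.57275738 0.23927815 0.17      ]] [[323.34381676 355.53646655]] [[385.56259322 118.85518294]]
caddy [ 0.63844055 -0.20923507  0.30130794]
[[-1.1, -17.5], [-0.2, 0.1], [0.5, 0.2], [-4.0, 0.3], [0.6, 2.4], [-2.2, 3.8], [-1.2, -1.3], [-1.8, 0.2]]
```

>>> jog_arm(
  motion=[-1, 0, -1, 0, 0, 0, -1, -1, 0, -1, 0, 0, 0, -1, -1, 0, 0, 0, 0, 0, -1, -1, 0, 0, 0, 0, 0, -1, -1, 0, 0, 0, 0, 0, -1, 0, 0, 0, 0, 0, 0, 0, 0, 0, 0, 0, 0, 0, 0],
)

```text
time: 1.02
position: [0.6246, -0.1995, 0.313]
tool_rot: [0.707, 0.707, 0.0, -0.001]
ft_force: [0.1, -0.8, -0.6]
grip_width: 0.0744
grip_force: 0.0
```

```bash
python3 - <<'E'
from h import *
o=robot.get_obs();print(o["time"],o["position"],o["tool_rot"],o["grip_width"],o["ft_force"])
import json;json.dump({k:np.array(o[k]).tolist() for k in("position","tool_rot")},open("o1.json","w"))
w=robot.camera("wrist");a=robot.camera("scene");cv2.imwrite("pics/w1.png",w);cv2.imwrite("pics/s1.png",a)
A=cv2.resize(a[100:300,330:480],None,fx=3,fy=3,interpolation=cv2.INTER_CUBIC)
B=cv2.resize(w[:,80:560],(350,350))
cv2.imwrite("pics/z2.png",A)
E
```

```text
1.025 [ 0.6246349  -0.19951591  0.31302424] [ 7.07233899e-01  7.06979174e-01  9.85609195e-05 -8.06093533e-04] 0.07442332574724714 [ 0.07036686 -0.80336341 -0.56039767]
```

View pics/z2.png

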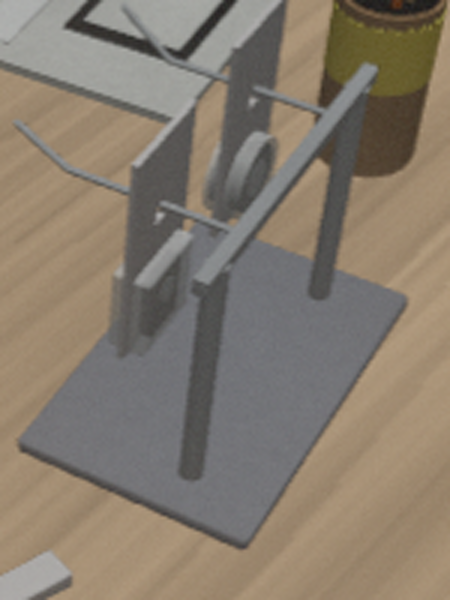

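View pics/w1.png

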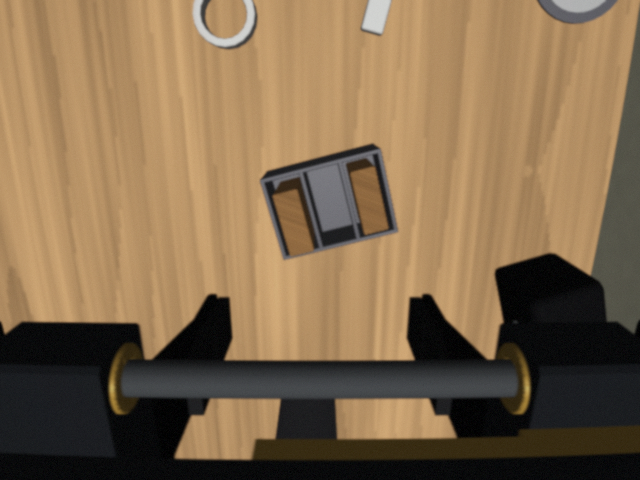

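```bash
cat > f2.py <<'E'
from h import *
import json
o=json.load(open("o1.json"))
S=[("scene",(.05,.12,.012),(465.7,199.7)),("scene",(-.1,-.12,.012),(336.7,247.7)),("scene",(.05,-.12,.012),(411.7,280)),
("side",(-.1,-.12,.012),(323,323)),("side",(.05,-.12,.012),(237.5,321)),("side",(-.1,.12,.012),(318,457)),
("side",(-.105,.06,.17),(322.5,356.7)),("side",(-.005,-.06,.17),(256.2,282.7)),("side",(-.005,.06,.17),(242.5,353.2)),
("scene",(-.105,-.06,.17),(352.7,156.7)),("scene",(-.105,.06,.17),(385.3,119))]
p,r=fit(S,[.75,.05,0]);print("stand",p);print(r.round(1).tolist())
b=place(p,[(-.105,-.06,.17)])[0]
t,f=tri([("scene",(335.7,141.3)),("side",(354,285.2))]);print("tip",t,f)
bx,f=tri([("scene",(352.7,156.7)),("side",proj("side",b)[0])]);print("bend fit",b,"tri",bx,f)
c,s=np.cos(p[2]),np.sin(p[2])
d=t-bx;d=np.array([c*d[0]+s*d[1],-s*d[0]+c*d[1],d[2]]);print("tip in stand axes",d,np.linalg.norm(d),"rise",np.degrees(np.arctan2(d[2],np.hypot(d[0],d[1]))),"veer",np.degrees(np.arctan2(d[1],-d[0])))
for g,h in(((374.3,155),(287.5,244.5)),((394.3,133.3),(283,277.5))): 
    X,f=tri([("scene",g),("side",h)]);print("top corner",X,f.round(1))
h=.06
Q=[("wrist",(-.059,.042,h),(262,180)),("wrist",(.059,.042,h),(380,147)),("wrist",(.059,-.042,h),(397,232)),("wrist",(-.059,-.042,h),(285,259))]
q,r=fit(Q,[.65,-.3,0.3],o);print("caddy",q);print(r.round(1).tolist())
E
python3 f2.py
```

```text
stand [0.68724139 0.19816217 0.17555872]
[[0.7, -2.9], [-1.8, -2.3], [0.7, -0.4], [0.3, -2.2], [-1.2, -2.5], [-0.3, 2.3], [0.4, -1.5], [-0.8, -0.4], [0.3, -0.2], [-0.4, -1.1], [0.4, 0.1]]
tip [0.55454002 0.12319112 0.17850941] [-0.81105281 -0.33672763 -0.68132416  0.27848489]
bend fit [0.59433483 0.1207453  0.17      ] tri [0.59499971 0.11999918 0.16879039] [-0.4104667  -0.14890876 -0.35588297  0.12846331]
tip in stand axes [-0.03928029  0.0102095   0.00971903] 0.04173289126610714 rise 13.467071100731747 veer 14.569600230622372
top corner [0.65377532 0.09878994 0.2151652 ] [ 0.2  0.1  0.1 -0. ]
top corner [0.64341555 0.16242062 0.21564269] [-0.3 -0.1 -0.2  0.1]
caddy [ 0.6358731  -0.20538999  0.25813605]
[[-2.8, -0.4], [1.0, 0.2], [2.3, -0.6], [-1.0, 1.3]]
```

>>> jog_arm(
  motion=[1, 0.1, 0, 0, 0, 0, 0, 1, 0.1, 0, 0, 0, 0, 0, 1, 0.1, 0, 0, 0, 0, 0, 1, 0.1, 0, 0, 0, 0, 0, 1, 0.1, 0, 0, 0, 0, 0, 1, 0.1, 0, 0, 0, 0, 0, 1, 0, 0, 0, 0, 0, 0, 1, 0, 0, 0, 0, 0, 0, 0.25, 0, 0, 0, 0, 0, 0, 0, 0, 0, 0, 0, -0.83, 0, 0, 0, 0, 0, 0, -0.83, 0, 0, 0, 0, 0, 0, -0.84, 0],
)

```text
time: 2.62
position: [0.6486, 0.13, 0.3136]
tool_rot: [0.642, 0.767, -0.0, 0.0]
ft_force: [0.1, 0.9, 0.5]
grip_width: 0.0432
grip_force: 0.0
```

>>> jog_arm(
  motion=[0, 0, 0, 0, 0, 0, 0, 0, 0, 0, 0, 0, 0, 0],
)

```text
time: 2.88
position: [0.6489, 0.1299, 0.3136]
tool_rot: [0.643, 0.766, -0.0, 0.0]
ft_force: [0.7, -0.7, -0.6]
grip_width: 0.0434
grip_force: 0.0
```

```bash
python3 - <<'E'
from h import *
import json
o=robot.get_obs();print(o["time"],o["position"],Ro.from_quat(o["tool_rot"]).as_matrix().round(4).tolist(),o["grip_width"],o["ft_force"])
json.dump({k:np.array(o[k]).tolist() for k in("position","tool_rot")},open("o2.json","w"))
w=robot.camera("wrist");cv2.imwrite("pics/w2.png",w)
p=np.array([.6872,.1982,.1756])
for n,X in dict(top1=(-.05,-.093,.2172),top2=(-.05,-.027,.2172),bend=(-.105,-.06,.17),tip=(-.1427,-.0502,.1793),root=(-.005,-.06,.17)).items(): print(n,place(p,[X])[0].round(4),proj("wrist",place(p,[X]),o)[0])
E
```

```text
2.875 [0.64887169 0.12992221 0.31360967] [[-0.1729, 0.9849, 0.0], [0.9849, 0.1729, -0.0002], [-0.0002, -0.0, -1.0]] 0.04338952005965844 [ 0.73395111 -0.70527895 -0.63817049]
top1 [0.6542 0.0979 0.2172] [317.93664536 301.11448908]
top2 [0.6427 0.1629 0.2172] [317.60208412 198.63180139]
bend [0.5943 0.1208 0.17  ] [241.19453856 230.66440807]
tip [0.5555 0.1238 0.1793] [183.80189737 220.91761328]
root [0.6928 0.1382 0.17  ] [380.8704663 230.3751607]
```

View pics/w2.png

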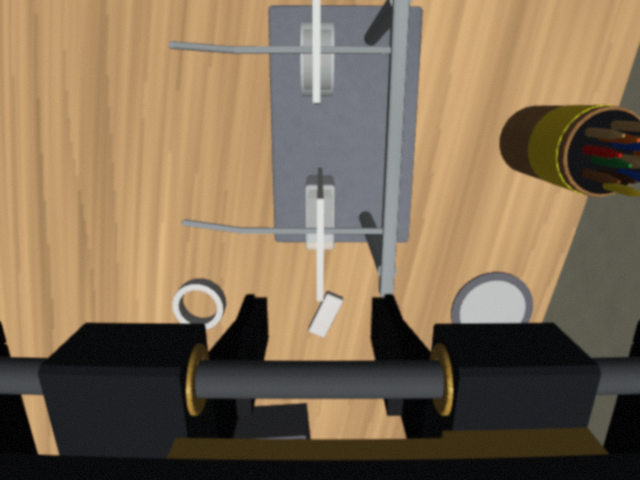

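>>> jog_arm(
  motion=[0.02, 0.02, 1, 0, 0, 0, 0, 0, 0, 1, 0, 0, 0, 0, 0, 0, 0.6, 0, 0, 0, 0, 0, 0, 0.34, 0, 0, 0, 0, 0, 0, 0, 0, 0, 0, 0, 0, 0, 0, 0, 0, 0, 0],
)

```text
time: 3.68
position: [0.6506, 0.131, 0.1973]
tool_rot: [0.643, 0.766, 0.001, 0.001]
ft_force: [-0.7, 0.5, -0.0]
grip_width: 0.0433
grip_force: 0.0
```

>>> jog_arm(
  motion=[0, 0, 0, 0, 0, 0, 0.7, 0, 0, 0, 0, 0, 0, 0.85, 0, 0, 0, 0, 0, 0, 1, 0, 0, 0, 0, 0, 0, 1, 0, 0, 0, 0, 0, 0, 1, 0, 0, 0, 0, 0, 0, 1],
  grip_force=20,
)

```text
time: 4.42
position: [0.6496, 0.131, 0.196]
tool_rot: [0.643, 0.766, -0.0, -0.0]
ft_force: [-0.5, -0.1, 0.4]
grip_width: 0.0036
grip_force: 20.0
```

>>> jog_arm(
  motion=[0, 0, -0.06, 0, 0, 0, 1, 0, 0, -0.05, 0, 0, 0, 1, 0, 0, 0, 0, 0, 0, 1, 0, 0, 0, 0, 0, 0, 1],
)

```text
time: 4.92
position: [0.6496, 0.1309, 0.2003]
tool_rot: [0.643, 0.766, -0.0, -0.0]
ft_force: [0.2, 0.3, -0.8]
grip_width: 0.0039
grip_force: 20.0
```

>>> jog_arm(
  motion=[0, -0.3, 0, 0, 0, 0, 1, 0, -0.3, 0, 0, 0, 0, 1, 0, 0, 0, 0, 0, 0, 1],
)

```text
time: 5.3
position: [0.6244, 0.1267, 0.2004]
tool_rot: [0.643, 0.766, -0.001, -0.001]
ft_force: [-0.4, -0.5, -0.9]
grip_width: 0.0037
grip_force: 20.0
```

>>> jog_arm(
  motion=[0, -0.25, 0, 0, 0, 0, 1, 0, -0.25, 0, 0, 0, 0, 1, 0, -0.15, 0, 0, 0, 0, 1, 0, 0, 0, 0, 0, 0, 1],
)

```text
time: 5.8
position: [0.5999, 0.1222, 0.2004]
tool_rot: [0.643, 0.766, -0.0, -0.0]
ft_force: [-0.1, 0.7, -0.9]
grip_width: 0.0043
grip_force: 20.0
```

```bash
python3 - <<'E'
from h import *
o=robot.get_obs();print(o["time"],o["position"],o["grip_width"],o["ft_force"],o["moment"])
a=robot.camera("scene");b=robot.camera("side")
A=cv2.resize(a[110:230,310:430],None,fx=3.3,fy=3.3,interpolation=cv2.INTER_CUBIC)
B=cv2.resize(b[220:340,250:370],None,fx=3.3,fy=3.3,interpolation=cv2.INTER_CUBIC)
cv2.imwrite("pics/z3.png",np.hstack([A,B]))
E
```

```text
5.8 [0.59986798 0.12224336 0.20044404] 0.004257969379131369 [-0.14716826  0.66180213 -0.90389811] [ 0.03895917 -0.07435204  0.00418267]
```

View pics/z3.png

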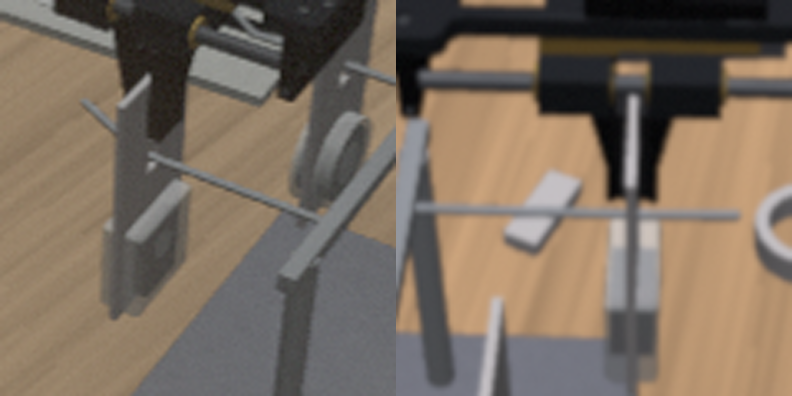

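>>> jog_arm(
  motion=[0, -0.14, 0, 0, 0, 0, 1, 0.032, -0.125, -0.031, 0, 0, 0, 1, 0, 0, 0, 0, 0, 0, 1],
)

```text
time: 6.28
position: [0.5892, 0.1218, 0.2017]
tool_rot: [0.643, 0.766, -0.0, -0.0]
ft_force: [-0.4, 0.2, -1.5]
grip_width: 0.0036
grip_force: 20.0
```

>>> jog_arm(
  motion=[0.032, -0.125, -0.031, 0, 0, 0, 1, 0, 0, 0, 0, 0, 0, 1],
)

```text
time: 6.52
position: [0.5842, 0.1222, 0.203]
tool_rot: [0.643, 0.766, -0.0, -0.0]
ft_force: [-0.9, -0.4, -0.7]
grip_width: 0.0038
grip_force: 20.0
```

>>> jog_arm(
  motion=[0.032, -0.125, -0.031, 0, 0, 0, 1, 0, 0, 0, 0, 0, 0, 1],
)

```text
time: 6.78
position: [0.579, 0.1226, 0.2042]
tool_rot: [0.643, 0.766, -0.0, -0.0]
ft_force: [-0.0, 0.8, -0.5]
grip_width: 0.0037
grip_force: 20.0
```

No contact felt; continue along the tip.

>>> jog_arm(
  motion=[0.032, -0.125, -0.031, 0, 0, 0, 1, 0, 0, 0, 0, 0, 0, 1],
)

```text
time: 7.02
position: [0.5738, 0.1229, 0.2054]
tool_rot: [0.643, 0.766, -0.0, -0.0]
ft_force: [0.4, 0.8, -0.6]
grip_width: 0.0038
grip_force: 20.0
```

>>> jog_arm(
  motion=[0.032, -0.125, -0.031, 0, 0, 0, 1, 0, 0, 0, 0, 0, 0, 1],
)

```text
time: 7.28
position: [0.5687, 0.1233, 0.2066]
tool_rot: [0.643, 0.766, -0.0, -0.0]
ft_force: [0.8, 0.6, -0.8]
grip_width: 0.0039
grip_force: 20.0
```

>>> jog_arm(
  motion=[0.032, -0.125, -0.031, 0, 0, 0, 1, 0, 0, 0, 0, 0, 0, 1],
)

```text
time: 7.52
position: [0.5635, 0.1237, 0.2079]
tool_rot: [0.643, 0.766, -0.0, -0.0]
ft_force: [-0.2, 0.1, -0.8]
grip_width: 0.0038
grip_force: 20.0
```

>>> jog_arm(
  motion=[0.032, -0.125, -0.031, 0, 0, 0, 1, 0.032, -0.125, -0.031, 0, 0, 0, 1, 0, 0, 0, 0, 0, 0, 1],
)

```text
time: 7.9
position: [0.5532, 0.1246, 0.2104]
tool_rot: [0.643, 0.766, -0.0, -0.0]
ft_force: [-0.2, 0.1, -0.6]
grip_width: 0.0037
grip_force: 20.0
```

>>> jog_arm(
  motion=[0.02, -0.2, -0.02, 0, 0, 0, 1, 0, -0.3, 0, 0, 0, 0, 1, 0, -0.3, 0, 0, 0, 0, 1, 0, 0, 0, 0, 0, 0, 1],
)

```text
time: 8.4
position: [0.5205, 0.1196, 0.211]
tool_rot: [0.643, 0.766, -0.0, -0.001]
ft_force: [-0.7, 0.3, -0.6]
grip_width: 0.0039
grip_force: 20.0
```

```bash
python3 - <<'E'
import cv2
w=cv2.imread("pics/w1.png")
cv2.imwrite("pics/z4.png",cv2.resize(w[140:265,255:405],None,fx=4.8,fy=4.8,interpolation=cv2.INTER_CUBIC))
E
```

```text
(no output)
```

View pics/z4.png

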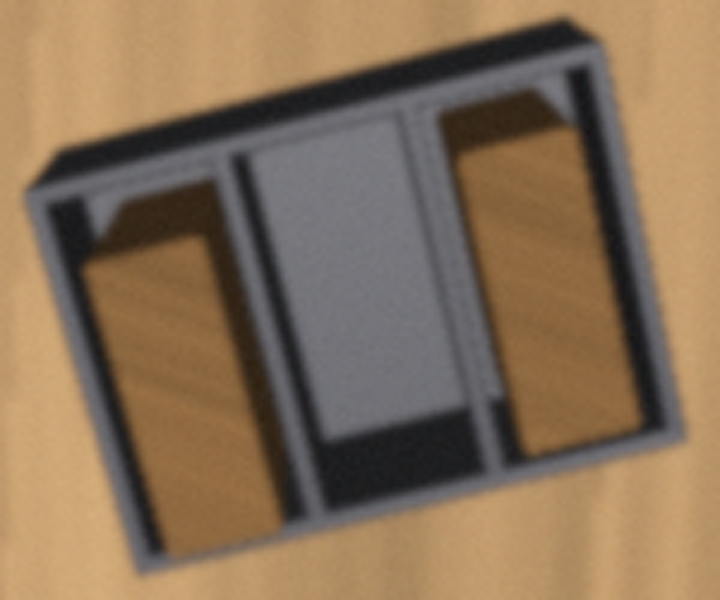

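```bash
python3 - <<'E'
from h import *
import json
o=json.load(open("o1.json"));h=.06
P=lambda u,v:(255+u/4.8,140+v/4.8)
Q=[("wrist",(-.059,.042,h),P(26,190)),("wrist",(.059,.042,h),P(605,42)),("wrist",(.059,-.042,h),P(685,438)),("wrist",(-.059,-.042,h),P(140,572)),("wrist",(-.017,-.038,.005),P(322,442)),("wrist",(.017,-.038,h),P(485,470)),("wrist",(-.017,-.038,h),P(326,513)),("wrist",(-.017,.038,h),P(237,155)),("wrist",(.017,.038,h),P(400,112))]
q,r=fit(Q,[.65,-.2,0.3],o);print("caddy",q,np.degrees(q[2]));print(r.round(1).tolist())
# scale check with scene view
print(proj("scene",place(q,[(.059,.042,h),(.059,-.042,h),(-.059,.042,h),(-.059,-.042,h)])).round(0).tolist())
obs=robot.get_obs();d=q[:2]-obs["position"][:2];print(obs["position"],d)
E
```

```text
caddy [ 0.63580918 -0.20571556  0.248052  ] 14.212332862803482
[[-1.0, -0.4], [0.4, -0.7], [1.2, 1.1], [-0.8, 0.9], [0.5, -0.8], [0.4, 0.7], [0.1, -0.2], [-1.0, -0.0], [0.1, 0.0]]
[[279.0, 327.0], [248.0, 372.0], [211.0, 298.0], [178.0, 339.0]]
[0.52048726 0.11956273 0.21102381] [ 0.11532192 -0.32527828]
```

>>> jog_arm(
  motion=[0, 0, -0.75, 0, 0, 0, 1, -0.4, 0, -0.75, 0, 0, 0, 1, -0.9, 0.1, 0, 0, 0, 0, 1, -0.9, 0.2, 0, 0, 0, 0, 1, -0.9, 0.2, 0, 0, 0, 0, 1, -0.9, 0.2, 0, 0, 0, 0, 1, -0.9, 0.2, 0, 0, 0, 0, 1, -0.9, 0.2, 0, 0, 0, 0, 1, -0.9, 0.2, 0, 0, 0, 0, 1, -0.9, 0.13, 0, 0, 0, 0, 1, -0.6, 0.1, 0, 0, 0, 0, 1, -0.31, 0.1, 0, 0, 0, -0.5, 1],
)

```text
time: 9.9
position: [0.6458, -0.2061, 0.2707]
tool_rot: [0.63, 0.777, -0.0, 0.0]
ft_force: [-0.1, -0.8, -1.4]
grip_width: 0.0038
grip_force: 20.0
```

>>> jog_arm(
  motion=[0, 0, 0, 0, 0, -0.55, 1, 0, 0, 0, 0, 0, 0, 1, 0, 0, 0, 0, 0, 0, 1],
)

```text
time: 10.28
position: [0.6454, -0.2041, 0.271]
tool_rot: [0.614, 0.789, 0.0, -0.0]
ft_force: [-0.1, 0.5, -1.1]
grip_width: 0.0037
grip_force: 20.0
```

```bash
python3 - <<'E'
from h import *
o=robot.get_obs();R=Ro.from_quat(o["tool_rot"]).as_matrix()
d=R.T@(np.array([.6358,-.2057,.1198])-o["position"])
print(o["time"],o["position"],o["ft_force"],"yaw",np.degrees(np.arctan2(-R[0,0],R[1,0])),"units",d/.04)
E
```

```text
10.275 [ 0.64537734 -0.20409701  0.27096997] [-0.07193034  0.49031996 -1.14536859] yaw 14.179382575117398 units [ 0.0195887  -0.24182778  3.77925843]
```

>>> jog_arm(
  motion=[0.02, -0.24, 0.6, 0, 0, 0, 1, 0, 0, 0.7, 0, 0, 0, 1, 0, 0, 0.25, 0, 0, 0, 1, 0, 0, 0, 0, 0, 0, 1, 0, 0, 0, 0, 0, 0, 1],
)

```text
time: 10.9
position: [0.6368, -0.2061, 0.2104]
tool_rot: [0.614, 0.789, 0.0, 0.001]
ft_force: [0.1, -1.0, -0.8]
grip_width: 0.0041
grip_force: 20.0
```

```bash
python3 - <<'E'
from h import *
o=robot.get_obs();print(o["time"],o["position"],o["ft_force"])
q=np.array([.6358,-.2057,.248]);a=robot.camera("scene");b=robot.camera("side")
pz=o["position"][2]-.1148;pp=np.array([*o["position"][:2],.248])
def draw(n,im):
    for u in proj(n,place(q,[(i*.017,j*.038,.06) for i in(-1,1) for j in(-1,1)])): cv2.circle(im,tuple(int(round(k*16)) for k in u),8,(0,255,0),-1,shift=4)
    for u in proj(n,place(pp,[(i*.012,j*.027,pz) for i in(-1,1) for j in(-1,1)])): cv2.circle(im,tuple(int(round(k*16)) for k in u),8,(0,0,255),-1,shift=4)
for n,im in(("scene",a),("side",b)): draw(n,im)
A=cv2.resize(a[230:400,160:290],(400,523),interpolation=cv2.INTER_CUBIC)
B=cv2.resize(b[120:250,290:390],(400,520),interpolation=cv2.INTER_CUBIC)
cv2.imwrite("pics/z5.png",np.hstack([A[:520],B]))
E
```

```text
10.9 [ 0.63679985 -0.20614747  0.21035958] [ 0.13208099 -0.98882809 -0.79012078]
```

View pics/z5.png

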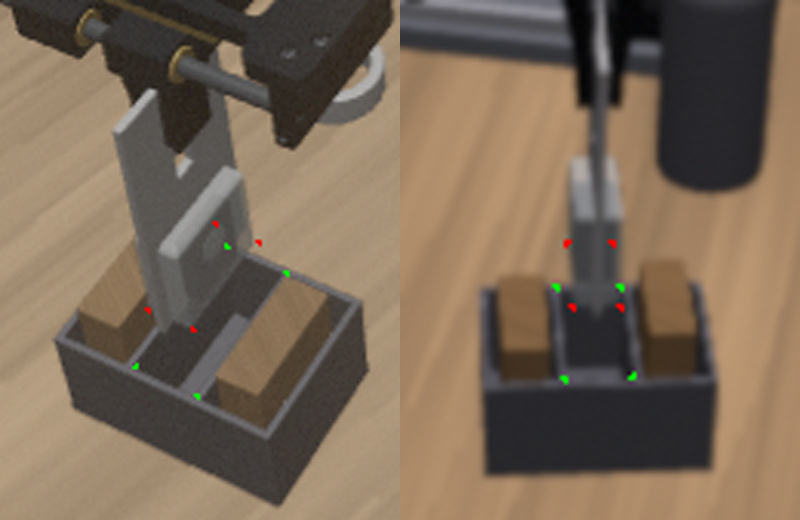

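>>> jog_arm(
  motion=[0.005, -0.025, 0.2, 0, 0, 0, 1, 0, 0, 0.4, 0, 0, 0, 1, 0, 0, 0.4, 0, 0, 0, 1, 0, 0, 0, 0, 0, 0, 1],
)

```text
time: 11.5
position: [0.6333, -0.2051, 0.1663]
tool_rot: [0.614, 0.789, -0.0, -0.003]
ft_force: [0.4, -0.1, -1.5]
grip_width: 0.0036
grip_force: 20.0
```

>>> jog_arm(
  motion=[0, 0, 0.4, 0, 0, 0, 1, 0, 0, 0.4, 0, 0, 0, 1, 0, 0, 0.2, 0, 0, 0, 1, 0, 0, 0, 0, 0, 0, 1],
)

```text
time: 12.0
position: [0.6343, -0.2056, 0.1279]
tool_rot: [0.614, 0.789, -0.0, -0.001]
ft_force: [0.4, 0.1, -0.7]
grip_width: 0.0039
grip_force: 20.0
```

>>> jog_arm(
  motion=[0, 0.03, 0.1, 0, 0, 0, 1, 0, 0, 0, 0, 0, 0, 1, 0, 0, 0, 0, 0, 0, 1],
)

```text
time: 12.38
position: [0.6363, -0.2057, 0.1255]
tool_rot: [0.614, 0.789, 0.0, 0.0]
ft_force: [-0.2, -0.1, -1.3]
grip_width: 0.0036
grip_force: 20.0
```

>>> jog_arm(
  motion=[0, 0, 0.03, 0, 0, 0, 1, 0, 0, 0.02, 0, 0, 0, 1, 0, 0, 0, 0, 0, 0, 1, 0, 0, 0, 0, 0, 0, 1],
)

```text
time: 12.88
position: [0.636, -0.2056, 0.1231]
tool_rot: [0.614, 0.789, 0.0, 0.0]
ft_force: [0.2, 0.8, -1.2]
grip_width: 0.0041
grip_force: 20.0
```

>>> jog_arm(
  motion=[0, 0, 0.02, 0, 0, 0, 1, 0, 0, 0, 0, 0, 0, 1],
)

```text
time: 13.12
position: [0.6359, -0.2055, 0.1222]
tool_rot: [0.614, 0.789, -0.0, -0.0]
ft_force: [0.1, 0.7, -0.7]
grip_width: 0.0041
grip_force: 20.0
```

>>> jog_arm(
  motion=[0, 0, 0.03, 0, 0, 0, 1, 0, 0, 0, 0, 0, 0, 1],
)

```text
time: 13.38
position: [0.6359, -0.2055, 0.1209]
tool_rot: [0.614, 0.789, -0.0, -0.0]
ft_force: [0.0, 0.8, -1.3]
grip_width: 0.0037
grip_force: 20.0
```

>>> jog_arm(
  motion=[0, 0, 0.025, 0, 0, 0, 1, 0, 0, 0, 0, 0, 0, 1],
)

```text
time: 13.62
position: [0.636, -0.2055, 0.12]
tool_rot: [0.614, 0.789, -0.0, -0.0]
ft_force: [-0.7, -1.2, -0.4]
grip_width: 0.004
grip_force: 20.0
```

>>> jog_arm(
  motion=[0, 0, 0.02, 0, 0, 0, 1, 0, 0, 0, 0, 0, 0, 1],
)

```text
time: 13.88
position: [0.6361, -0.2056, 0.1199]
tool_rot: [0.614, 0.789, 0.0, 0.0]
ft_force: [-1.2, 0.6, 3.6]
grip_width: 0.0039
grip_force: 20.0
```

>>> jog_arm(
  motion=[0, 0, -0.01, 0, 0, 0, 1, 0, 0, 0, 0, 0, 0, 0.8, 0, 0, 0, 0, 0, 0, 0.6, 0, 0, 0, 0, 0, 0, 0.4, 0, 0, 0, 0, 0, 0, 0.2, 0, 0, 0, 0, 0, 0, 0.2, 0, 0, 0, 0, 0, 0, 0.2],
)

```text
time: 14.75
position: [0.636, -0.2056, 0.1197]
tool_rot: [0.614, 0.789, -0.0, -0.0]
ft_force: [-0.4, 0.2, -0.2]
grip_width: 0.0341
grip_force: 0.0
```

>>> jog_arm(
  motion=[0, 0, -0.3, 0, 0, 0, 0.2, 0, 0, -0.6, 0, 0, 0, 0.2, 0, 0, -1, 0, 0, 0, 0.2, 0, 0, -1, 0, 0, 0, 0.2, 0, 0, -1, 0, 0, 0, 0.2, 0, 0, 0, 0, 0, 0, 0.2, 0, 0, 0, 0, 0, 0, 0.2, 0, 0, 0, 0, 0, 0, 0.2],
)

```text
time: 15.75
position: [0.6351, -0.2051, 0.2741]
tool_rot: [0.614, 0.789, -0.0, -0.002]
ft_force: [-0.1, -0.2, 0.7]
grip_width: 0.0349
grip_force: 0.0
```

```bash
python3 - <<'E'
from h import *
o=robot.get_obs();print(o["time"],o["position"],o["ft_force"])
a=robot.camera("scene");b=robot.camera("side")
A=cv2.resize(a[190:400,150:300],(400,560),interpolation=cv2.INTER_CUBIC)
B=cv2.resize(b[130:340,240:390],(400,560),interpolation=cv2.INTER_CUBIC)
cv2.imwrite("pics/z6.png",np.hstack([A,B]))
E
```

```text
15.75 [ 0.63508559 -0.20512772  0.27409088] [-0.06193003 -0.22658349  0.69762158]
```

```bash
python3 - <<'E'
from h import *
q=np.array([.636,-.2056,.248]);a=robot.camera("scene")
P=proj("scene",place(q,[(0,-.033,.09),(0,-.033,.141),(0,.033,.141),(0,.033,.09)]));print(P.round(0).tolist())
hs=cv2.cvtColor(a,cv2.COLOR_BGR2HSV);m=((hs[...,1]<60)&(hs[...,2]>70)).astype(np.uint8)
z=np.zeros_like(m);cv2.fillPoly(z,[P.round().astype(int)],1);print("fill",(m&z).sum()/z.sum())
g=cv2.dilate(z,np.ones((9,9)))-cv2.dilate(z,np.ones((3,3)));print("ring",(m&g).sum()/g.sum())
x0,y0=P.min(0).astype(int)-8;x1,y1=P.max(0).astype(int)+14
for r in m[y0:y1:2,x0:x1]: print("".join(".#"[v] for v in r))
E
```

```text
[[213.0, 338.0], [208.0, 316.0], [236.0, 282.0], [239.0, 304.0]]
fill 0.9911054637865311
ring 0.3686868686868687
.....................................................
.....................................................
.....................................................
.....................................................
.....................................................
.................................####................
...............................######................
.............................########................
............................##########...............
..........................############...............
.........................#############...............
.......................################..............
.....................##################..............
..........###.......###################..............
..............###.#####################..............
.................#######################.............
...............#########################.............
.............###########################.............
............###
[... 472 characters left out ...]
........######################################......
.........#####################################.......
..........###################################........
..........#################################..........
..........################################...........
.........###############################.............
........###.###########################..............
......####..#########################................
....####....########################.................
...###......######################...................
.####.......#####################....................
####.........##################......................
########.....#################.......................
```

```bash
python3 -c "
from rig import robot
print(robot.hand_in())"
```

```text
the job is handed in; nothing more can be done
None
```

The sharpener pack came off its peg with no contact felt, is standing upright in the caddy's middle compartment and has been released; the job was handed in at about 16 s, with the final pose checked by pixel mask in one camera view and not by eye (picture limit reached).

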